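Fit the D-bore knob and hold it pressed

TASK

Take the teak cover plate off the control box and lean it at a good slant against the front of the turntable, let go of it, then turn the knob so that its D-shaped bore matches the D-shaft and push it fully home on the shaft. Press the knob down against the shaft's spring, close to the bottom of its travel, and finish like that: still gripping the knob and holding it pressed, with the plate still leaning and the other things left where they are.

Things in the scene. Friction and masses are not known exactly. Their poses are not given: they have to be found in the camera images.
- plate_center (a point): centre of the loose teak cover plate, a flat slab 130 (x) x 60 (y) x 8 mm (z), about 70 g. At the start it lies like a bridge across the control box's two rails, underside 60 mm above the console, and hides the shaft; it overhangs the rails by 5 mm a side. Grip it across the 60 mm. Leaned flatter than 40 degrees from level it may slip; 45 to 55 holds well.
- turntable: the fixed turntable; origin on its upright front face, at console level, half-way along it. It is a dark wood plinth 430 wide (y), 350 deep (x) and 100 mm high with a clear closed dust cover on top, 157 mm in all. x points from the front face into the turntable, y along the face, z up: the face is this frame's plane x = 0, y from -215 to 215 mm.
- control_box: fixed aluminium control box, 160 (x) x 120 (y) x 30 mm high; origin at the centre of its underside on the console. On its flat top stand two steel rails, each 10 (x) x 50 (y) x 30 mm high, centred at x = -52 and x = +52 mm (rail tops 60 mm above the console). The D-shaft stands upright in the middle between them.
- shaft_top (a point): centre of the top of the upright steel D-shaft, 56 mm above the console and 26 mm above the box top when not pressed. The shaft is a 16 mm round with one flat cut 2 mm from its axis, top edge chamfered 1 mm. x of this point looks out of the flat; z up. It moves with the shaft.
- selector (a joint): angle of the shaft about its upright axis, rad, positive anticlockwise from above; 0: the flat looks along the control box's +x. It turns stiffly (0.06 N m), free from -1.2 to 1.2; its setting does not matter.
- shaft (a joint): how far the shaft is pressed down, m: 0 free to 0.008 at the bottom stop. Spring: about 2.5 N to start, 10 N at the bottom; it comes up again when let go.
- knob_center (a point): middle of the loose black knob, 20 mm above its underside; it stands bore down, 40 mm high. Lower half: round skirt 40 mm across with a blind D-bore below (see bore_ceiling). Upper half: bar grip 38 (x) x 12 (y) x 20 mm high. A 5 mm wide nose sticks out 10 mm past one end of the bar: that is +x. The bore's flat is on that side, so the nose must point where the shaft's flat looks. z up; 40 g.
- bore_ceiling (a point): centre of the inner end of the knob's D-bore, on its axis, 16 mm above its underside (4 mm below the knob's middle). The bore is 18.4 mm round, 16 mm deep, its flat 3.2 mm from the axis on the knob's +x side. Fully home, the shaft's top touches this point; the knob's underside is then 10 mm above the box top, unpressed.
- adapter_center (a point): white plastic record adapter, a disc 38 mm across, 14 mm high: leave it alone
- stylus_gauge_center (a point): steel stylus gauge, 70 x 22 x 22 mm: leave it alone
- jar_center (a point): glass jar with a flip-top lid, 72 mm across, 99 mm high: leave it alone
- coaster_center (a point): ceramic coaster, 96 mm across, 8 mm high: leave it alone
- cover_plate: the cover plate as a body, origin at the centre of its underside
- knob: the knob as a body, origin at the centre of its underside
Things that resemble listed ones, but are neither listed nor needed, are in the scene too. Of the things shaped like the knob, the black one is meant. Of the things that look like the cover_plate, the smaller one is meant.

How it is judged:
On the way, in this order (a step that is already met when the one before it is completed fails the run):
1. the cover plate leans at a slant against the turntable, let go and still (angle between the z axis of plate_center and the z axis of turntable, either way round above 0.45 rad and contact force between cover_plate and turntable above 0.03 N and contact force between cover_plate and control_box below 0.01 N and contact force between the fingers and cover_plate below 0.05 N and height (world z) of plate_center below 0.075 m and linear speed of cover_plate below 0.02 m/s), for 0.2 s.
2. the knob is fully home on the D-shaft, flat to flat (distance between bore_ceiling and shaft_top below 0.004 m and angle between the x axis of knob_center and the x axis of shaft_top, either way round below 0.3 rad and angle between the z axis of knob_center and the z axis of shaft_top, either way round below 0.12 rad), for 0.1 s.
At the end, for the whole second after the job is handed in: Knob home on the shaft (within 4 mm), flat to flat (0.3 rad) and upright (0.12 rad); shaft pressed over 4.5 of its 8 mm and kept so, fingers gripping the knob. Plate let go, at rest against the turntable, slanting over 0.45 rad from level, its centre under 75 mm high, off the box (all of step 1 and all of step 2 and value of joint shaft above 0.0045 m and contact force between the fingers and knob above 1 N and linear speed of knob below 0.02 m/s); the arm keeps its last pose, push and grip.
It fails at once if the white adapter is moved more than 30 mm (distance of adapter_center from where it was at the start of the episode above 0.03 m).
It fails at once if the stylus gauge is moved more than 30 mm (distance of stylus_gauge_center from where it was at the start of the episode above 0.03 m).
It fails at once if the jar is moved more than 30 mm (distance of jar_center from where it was at the start of the episode above 0.03 m).
It fails at once if the coaster is moved more than 30 mm (distance of coaster_center from where it was at the start of the episode above 0.03 m).
It also fails if it takes over 58 s, if anything falls off the work surface, if the arm or the gripper's body presses on something with over 40 N, if the wrist force passes 120 N, or if a joint passes its speed limit or range.

ROBOT

A 7-joint arm with a two-finger parallel gripper is mounted at the origin on the work surface. World frame = base frame: x ahead of the robot, y to its left, z up, the work surface at z = 0. Lengths are in m, angles in rad, forces in N, time in s.
With the tool pointing down it reaches from about 0.425 to 0.925 m from the base axis. Payload 6.8 kg.
Tool frame: the origin (TCP) lies at the very end of the fingers, on their centre line; the grasp point (between the pads) lies 19 mm behind it; z points along the fingers, y is the line along which they close (so a half turn about z gives the same grasp; the last joint's range is limited). The gripper opens to 85 mm and grips with 20 to 120 N. Pads are 22 mm wide; open, the fingers measure 114 mm over their backs; the gripper's body (76 mm by 85 mm) begins 54 mm behind the grasp point. The pads swing forward as they close: fully open they stand 13 mm farther back than shut.
Start: joints at [-1.265, 0.477, 0.022, 1.555, -0.011, 1.109, -0.083], TCP at [0.271, 0.618, 0.193] pointing down, gripper open.
Joint ranges: [-2.96, 2.96], [-0.34, 2.1], [-1.41, 1.46], [0.24, 2.44], [-1.37, 4.51], [0.17, 1.92], [-2.96, 2.96]. Speed limits (rad/s): [2.39, 2.39, 3.14, 3.14, 3.14, 3.14, 3.14].

INTERFACE

Orientations are given as a rotation vector (axis times angle).
In Python, from bench import r gives the robot as it stands.
- The arm moves only by the shell command python3 -m jog 'ROWS' [FORCE]. ROWS is JSON, a list of rows, each an object of numbers: "fingers": the finger opening in m, from 0 to 0.0854; "x", "y", "z": the shift along the tool's x, y, z in m; "rx", "ry", "rz": the turn, a rotation vector about the tool's x, y, z in degrees. In form: [{"fingers": .., "x": .., "y": .., "z": .., "rx": .., "ry": .., "rz": ..}, ...]. A call has 1 to 8 rows; each row shifts and turns the commanded pose from where the row before left it, along the tool's axes as they then stand; what a row does not reach is not made up. A row lasts 1/8 s, in which the tool goes at most 62.5 mm and 10.7 degrees, less where a joint would pass 70% of its speed; a pose out of reach is approached as far as the arm can. A call is refused whole if a number of a shift passes 0.0625 or a number of a turn 10.7, either way. A call with a gripper value outside its range is refused whole. The fingers move at their own pace and stop on an object; FORCE is the grip in N (left out, the last holds). Time passes only in rows, so rows that do not move let the fingers close. It gives the time, the measured TCP pose, the force, the opening and the grip force at its end, in the units of the state.
- r.get_obs(): the state, without advancing time (a new reading comes with each control period).
- r.grab_frame(name): name is "scene" or "side" or "wrist"; returns (picture, depth): 420x560x3 uint8, red, green, blue; 420x560 float32, m along the optical axis (not along the pixel's ray), 0 where there is no reading.
- r.get_calibration(name): a dict with "mtx" (3x3 intrinsics, pixels), "extrinsics" (4x4, takes a point from camera to world coordinates). Camera axes: x right, y down, z forward; pixel columns grow to the right and rows downward; lengths in m; the calibration is good to about 2 mm. A picture is of the moment at which its call begins: read the wrist's pose just before it. get_calibration takes no time and is no camera call; for the wrist camera it gives the pose at the moment of the call.
- r.hand_in(): hands the job in; it is judged then, once.
Trained networks look in the newest picture that a camera, given by its name, has taken for a name from the list of things; names that differ only in an ending like _2 or _b are one class to them, and where a whole thing is asked for, a point or a joint stands for the part that bears it (a point fixed in the world has none). Each returns a list of dicts, best first, with "score" (0 to 1); they miss things now and then, are a little off and sometimes report something else, mostly with a low value. They report only what shows in the picture. A call takes as long as a camera call. They do not tell look-alikes from the thing itself.
- r.search_frame(target, camera): "xyz" ([x, y, z] in m, in world coordinates, good to about 4 mm: the middle of the surface that is visible of it).
- r.landmark_of(target, camera): "xyz" ([x, y, z] in m, in world coordinates, good to about 4 mm: a listed point, or the origin of a listed thing).
The state is a dict: "clock": time; "joints": joint angles; "qvel": joint speeds; "tau": joint torques, N m; "tcp_pos": TCP position; "orientation": TCP orientation; "contact_force": force on the tool from outside, world axes, zero at the start; "moment": the same for the moment, N m; "grip_width": finger opening in m; "gripper_force": force on a finger pad.
Only numpy, scipy, OpenCV 4.12 (cv2) and the standard library are available. Lean on these libraries where they do the work, as an engineer would, in place of code of your own. Each camera call takes 0.05 s, during which the arm holds its last target. There are 200 camera calls.

## Working session

There is one attempt and no reset: what is moved stays moved. The work goes in short steps, Python scripts to look and compute and a shell command to move; the robot and the scene stay as the last step left them, time stands still between calls to the robot, and variables do not carry over. Pictures are saved under pics/ and viewed, at most 10 in all, crops included, and the job is handed in when it is done.

```bash
mkdir -p pics; ls; cat > h.py <<'E'
import numpy as np, cv2
from scipy.spatial.transform import Rotation as R
from bench import r
def cloud(n):
    im,d=r.grab_frame(n); c=r.get_calibration(n); K=np.array(c["mtx"]);T=np.array(c["extrinsics"])
    v,u=np.mgrid[:d.shape[0],:d.shape[1]]
    P=np.stack([(u-K[0,2])/K[0,0]*d,(v-K[1,2])/K[1,1]*d,d],-1)@T[:3,:3].T+T[:3,3]
    P[d<=0]=np.nan
    return im,P
def save(im,f): cv2.imwrite('pics/'+f,im[:,:,::-1])
E
python3 - <<'E'
from h import *
o=r.get_obs();print(o['tcp_pos'],o['orientation'],o['clock'])
for c in ("scene","side"):
    im,P=cloud(c);save(im,c+'0.png');np.savez(c+'0.npz',im=im,P=P)
    for t in ("plate_center","turntable","control_box","knob_center","adapter_center","stylus_gauge_center","jar_center","coaster_center"):
        for q in r.landmark_of(t,c)[:3]: print(c,t,np.round(q['xyz'],3),round(q['score'],2))
E
```

```text
pics
[0.27118075 0.61739575 0.19172015] [-6.45362241e-01 -3.07433662e+00  2.88184930e-03] 0.0
scene plate_center [0.478 0.174 0.067] 0.96
scene plate_center [0.298 0.349 0.006] 0.81
scene control_box [0.476 0.171 0.003] 0.78
scene knob_center [ 0.483 -0.145  0.02 ] 0.8
scene knob_center [ 0.493 -0.228  0.023] 0.62
scene adapter_center [ 0.442 -0.339  0.003] 0.77
scene stylus_gauge_center [ 0.586 -0.289  0.014] 0.79
scene jar_center [0.511 0.452 0.049] 0.56
scene coaster_center [ 0.423 -0.024  0.005] 0.84
side plate_center [0.477 0.175 0.064] 0.67
side turntable [ 0.691 -0.043 -0.001] 0.79
side turntable [0.48  0.177 0.001] 0.58
side control_box [0.478 0.178 0.002] 0.62
side stylus_gauge_center [ 0.59  -0.294  0.01 ] 0.52
side jar_center [0.509 0.454 0.054] 0.67
side coaster_center [ 0.422 -0.029  0.004] 0.53
```

View pics/scene0.png

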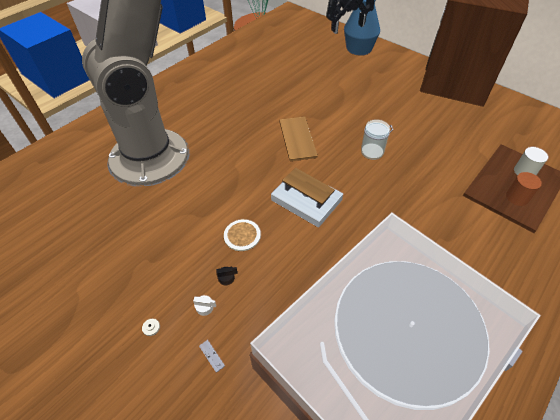

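```bash
python3 - <<'E'
from h import *
for c in ("scene","side"):
    z=np.load(c+'0.npz');P=z['P'];im=z['im'].astype(int)
    # plate top
    m=(abs(P[...,0]-.478)<.12)&(abs(P[...,1]-.174)<.12)&(abs(P[...,2]-.068)<.006)
    q=P[m][:,:2].astype(np.float32); print(c,'plate',len(q),cv2.minAreaRect(q),q.mean(0), P[m][:,2].mean())
    m=(abs(P[...,0]-.478)<.14)&(abs(P[...,1]-.174)<.14)&(abs(P[...,2]-.03)<.005)
    q=P[m][:,:2].astype(np.float32); print(c,'box',len(q),cv2.minAreaRect(q))
    # turntable face
    m=(abs(P[...,0]-.69)<.06)&(abs(P[...,1]+.043)<.19)&(P[...,2]>.02)&(P[...,2]<.085)
    q=P[m]; print(c,'face',len(q))
    if len(q)>50:
        A=np.c_[q[:,1],np.ones(len(q))];s=None
        f=np.median(q[:,0]);k=np.ones(len(q),bool)
        for _ in range(6):
            s=np.linalg.lstsq(A[k],q[k,0],rcond=None)[0];e=abs(A@s-q[:,0]);k=e<max(.004,np.median(e)*1.5)
        print(s,k.sum(),q[k,1].min(),q[k,1].max())
    for kx,ky in ((.483,-.145),(.493,-.228)):
        m=(np.hypot(P[...,0]-kx,P[...,1]-ky)<.045)&(P[...,2]>.03)&(P[...,2]<.05)
        q=P[m][:,:2].astype(np.float32)
        if len(q)>5: print(c,'knob',len(q),cv2.minAreaRect(q),q.mean(0),im[m].mean(0),P[m][:,2].max())
E
```

```text
scene plate 896 ((0.47871994972229004, 0.17416808009147644), (0.13140006363391876, 0.06346990168094635), 1.9088892936706543) [0.48159358 0.1720523 ] 0.06807481760847477
scene box 1106 ((0.4769434332847595, 0.17399056255817413), (0.16072924435138702, 0.12150807678699493), 3.6085011959075928)
scene face 0
scene knob 123 ((0.48285800218582153, -0.13690391182899475), (0.047253262251615524, 0.013619502075016499), 50.57196807861328) [ 0.48306027 -0.13892418] [37.42276423 32.50406504 31.42276423] 0.043624714309517865
scene knob 134 ((0.5000787973403931, -0.22338615357875824), (0.04700511693954468, 0.013386938720941544), 33.36980056762695) [ 0.5001741 -0.2249402] [211.14925373 210.65671642 209.44776119] 0.04300676701148687
side plate 860 ((0.4774459898471832, 0.1750367134809494), (0.1300973743200302, 0.06385500729084015), 2.3735406398773193) [0.47621745 0.17814702] 0.06763043706494229
side box 1234 ((0.4751240015029907, 0.1764758974313736), (0.15972384810447693, 0.12385561317205429), 4.046163558959961)
side face 1113
[0.09360084 0.697209  ] 1113 -0.23212826336183867 0.1467666519816787
```

The picture shows the plate on the box at (308,190), the larger look-alike plate at (298,138), the black knob at (227,273), the white knob look-alike at (204,304), and the turntable at lower right. The networks' positions agree with this.

```bash
cat >> h.py <<'E'
from scipy.linalg import logm,expm
def pose(yaw,tilt):  # tool down, tool y heading yaw+90deg; tilt>0: point forward
    h=np.radians(yaw);a=np.radians(tilt)
    f=np.array([np.cos(h),np.sin(h),0]);y=np.array([-f[1],f[0],0]);z=np.sin(a)*f+np.array([0,0,-np.cos(a)])
    return np.c_[np.cross(y,z),y,z]
def plan(p,Rt,n,start=None):
    if start is None:
        o=r.get_obs();p0=np.array(o['tcp_pos']);R0=R.from_rotvec(o['orientation']).as_matrix()
    else: p0,R0=start
    D=np.eye(4);D[:3,:3]=R0.T@Rt;D[:3,3]=R0.T@(np.array(p)-p0)
    S=expm(np.real(logm(D))/n)
    t=np.r_[S[:3,3],np.degrees(R.from_matrix(S[:3,:3]).as_rotvec())]
    print(n,'rows of x %.4f y %.4f z %.4f rx %.2f ry %.2f rz %.2f'%tuple(t),'total',np.round(D[:3,3],4))
    return np.array(p),Rt
E
python3 - <<'E'
from h import *
print(pose(0,0))
s=plan([.478,.1745,.13],pose(2.1,0),10)
s=plan([.478,.1745,.043],pose(2.1,0),3,s)
s=plan([.478,.1745,.143],pose(2.1,0),3,s)
E
```

```text
[[-1. -0.  0.]
 [ 0.  1.  0.]
 [-0.  0. -1.]]
10 rows of x -0.0297 y -0.0394 z 0.0063 rx 0.00 ry 0.00 rz -2.58 total [-0.3675 -0.3231  0.0627]
3 rows of x 0.0000 y 0.0000 z 0.0290 rx 0.00 ry 0.00 rz -0.00 total [0.    0.    0.087]
3 rows of x 0.0000 y 0.0000 z -0.0333 rx 0.00 ry 0.00 rz -0.00 total [ 0.   0.  -0.1]
```

```bash
python3 -m jog '[{"x":-0.0297,"y":-0.0394,"z":0.0063,"rz":-2.58,"fingers":0.085},{"x":-0.0297,"y":-0.0394,"z":0.0063,"rz":-2.58},{"x":-0.0297,"y":-0.0394,"z":0.0063,"rz":-2.58},{"x":-0.0297,"y":-0.0394,"z":0.0063,"rz":-2.58},{"x":-0.0297,"y":-0.0394,"z":0.0063,"rz":-2.58},{"x":-0.0297,"y":-0.0394,"z":0.0063,"rz":-2.58},{"x":-0.0297,"y":-0.0394,"z":0.0063,"rz":-2.58},{"x":-0.0297,"y":-0.0394,"z":0.0063,"rz":-2.58}]' 30
python3 -m jog '[{"x":-0.0297,"y":-0.0394,"z":0.0063,"rz":-2.58},{"x":-0.0297,"y":-0.0394,"z":0.0063,"rz":-2.58},{}]'
python3 - <<'E'
from h import *
im,P=cloud('wrist');save(im,'w1.png')
m=(abs(P[...,0]-.478)<.12)&(abs(P[...,1]-.174)<.12)&(abs(P[...,2]-.068)<.005)
q=P[m][:,:2].astype(np.float32);
if len(q): print(len(q),cv2.minAreaRect(q))
for q in r.landmark_of('plate_center','wrist')[:2]:print(q)
plan([.478,.1745,.043],pose(2.1,0),3)
E
```

```text
{'xyz': [0.3015, 0.3495, 0.0056], 'score': 0.96}
3 rows of x -0.1058 y -0.1257 z 0.0499 rx 0.00 ry -0.00 rz -8.60 total [-0.3675 -0.323   0.1497]validation failed for argument at $[0]...
validation failed for argument at $[0]...
```

```bash
python3 -m jog '[{"fingers":0.085,"x":-0.0297,"y":-0.0394,"z":0.0063,"rx":0,"ry":0,"rz":-2.58},{"fingers":0.085,"x":-0.0297,"y":-0.0394,"z":0.0063,"rx":0,"ry":0,"rz":-2.58},{"fingers":0.085,"x":-0.0297,"y":-0.0394,"z":0.0063,"rx":0,"ry":0,"rz":-2.58},{"fingers":0.085,"x":-0.0297,"y":-0.0394,"z":0.0063,"rx":0,"ry":0,"rz":-2.58},{"fingers":0.085,"x":-0.0297,"y":-0.0394,"z":0.0063,"rx":0,"ry":0,"rz":-2.58},{"fingers":0.085,"x":-0.0297,"y":-0.0394,"z":0.0063,"rx":0,"ry":0,"rz":-2.58},{"fingers":0.085,"x":-0.0297,"y":-0.0394,"z":0.0063,"rx":0,"ry":0,"rz":-2.58},{"fingers":0.085,"x":-0.0297,"y":-0.0394,"z":0.0063,"rx":0,"ry":0,"rz":-2.58}]' 30
python3 -m jog '[{"fingers":0.085,"x":-0.0297,"y":-0.0394,"z":0.0063,"rx":0,"ry":0,"rz":-2.58},{"fingers":0.085,"x":-0.0297,"y":-0.0394,"z":0.0063,"rx":0,"ry":0,"rz":-2.58},{"fingers":0.085,"x":0,"y":0,"z":0,"rx":0,"ry":0,"rz":0}]'
python3 - <<'E'
from h import *
im,P=cloud('wrist');save(im,'w1.png')
m=(abs(P[...,0]-.478)<.12)&(abs(P[...,1]-.174)<.12)&(abs(P[...,2]-.068)<.005)
q=P[m][:,:2].astype(np.float32);
if len(q): print(len(q),cv2.minAreaRect(q))
for q in r.landmark_of('plate_center','wrist')[:2]:print(q)
plan([.478,.1745,.043],pose(2.1,0),3)
E
```

```text
clock: 2.0
tcp_pos: [0.4213, 0.2536, 0.1425]
orientation: [0.081, 3.14, 0.001]
contact_force: [0.9, 0.7, 0.5]
grip_width: 0.0852
gripper_force: 0.0
clock: 2.38
tcp_pos: [0.4794, 0.1701, 0.1295]
orientation: [-0.046, 3.141, -0.002]
contact_force: [0.0, 0.5, 0.3]
grip_width: 0.0849
gripper_force: 0.0
14708 ((0.47731032967567444, 0.17727002501487732), (0.13035060465335846, 0.06033584102988243), 2.385282278060913)
{'xyz': [0.478, 0.1716, 0.0626], 'score': 0.9}
3 rows of x -0.0002 y 0.0001 z 0.0289 rx 0.01 ry -0.00 rz -0.03 total [-0.0005  0.0002  0.0867]
```

```bash
python3 -m jog '[{"fingers":0.085,"x":0.0,"y":0.0025,"z":0.029,"rx":0,"ry":0,"rz":0},{"fingers":0.085,"x":0,"y":0,"z":0.029,"rx":0,"ry":0,"rz":0},{"fingers":0.085,"x":0,"y":0,"z":0.029,"rx":0,"ry":0,"rz":0},{"fingers":0.05,"x":0,"y":0,"z":0,"rx":0,"ry":0,"rz":0},{"fingers":0.05,"x":0,"y":0,"z":0,"rx":0,"ry":0,"rz":0},{"fingers":0.05,"x":0,"y":0,"z":0,"rx":0,"ry":0,"rz":0},{"fingers":0.05,"x":0,"y":0,"z":0,"rx":0,"ry":0,"rz":0}]' 30
python3 - <<'E'
from h import *
o=r.get_obs();print(o['tcp_pos'],o['grip_width'],o['gripper_force'])
a=np.array([.4773,.1773,.064])  # plate center
R0=R.from_rotvec(o['orientation']).as_matrix();off=R0.T@(a-o['tcp_pos']);print('off',off)
np.save('off.npy',off)
yaw=-5.35;T=47;Rt=pose(yaw,T);n=np.array([np.cos(np.radians(yaw)),np.sin(np.radians(yaw)),0])
y=.03;face=np.array([.697+.0936*y,y,0])
fin=face-n*.0473+[0,0,.0503]
pre=fin-n*.03+[0,0,.05]
s=plan(np.array(o['tcp_pos'])+[0,0,.1],R0,2)
s=plan(pre-Rt@off,Rt,8,s)
print(pre,fin)
s=plan(fin-Rt@off,Rt,3,s)
E
```

```text
clock: 3.35
tcp_pos: [0.478, 0.1772, 0.0436]
orientation: [-0.057, 3.14, 0.001]
contact_force: [0.9, 0.3, 1.3]
grip_width: 0.0501
gripper_force: 0.0
[0.47799238 0.17717054 0.04363247] 0.05007332784411554 0.0
off [ 0.00065615  0.00017175 -0.02036842]
2 rows of x -0.0001 y 0.0000 z -0.0500 rx -0.00 ry 0.00 rz -0.00 total [-0.0002  0.0001 -0.1   ]
8 rows of x -0.0170 y -0.0172 z 0.0143 rx 0.39 ry -5.86 rz 0.87 total [-0.1548 -0.1474  0.0569]
[0.62284474 0.03720741 0.1003    ] [0.65271405 0.03441023 0.0503    ]
3 rows of x 0.0054 y 0.0000 z 0.0187 rx -0.00 ry -0.00 rz 0.00 total [ 0.0161 -0.      0.056 ]
```

```bash
python3 - <<'E'
from h import *
im,P=cloud('wrist')
im2,P2=cloud('side');c=r.get_calibration('side')
s=cv2.resize(im2[120:330,100:380],(560,420)) if 0 else im2
K=np.array(c['mtx']);T=np.linalg.inv(np.array(c['extrinsics']));p=T@np.array([.478,.177,.06,1]);uv=(K@p[:3])[:2]/p[2];print(uv)
u,v=uv.astype(int);u=np.clip(u,70,490);v=np.clip(v,60,360)
s=cv2.resize(im2[v-60:v+60,u-70:u+70],(400,343))
save(np.hstack([cv2.resize(im,(400,343)),s]),'c1.png')
o=r.get_obs();print(o['tcp_pos'],o['grip_width'],o['gripper_force'],o['contact_force'])
E
```

```text
[280.76658802 240.37653179]
[0.477729   0.17694671 0.04326899] 0.04962586748828605 0.0 [-0.28661807 -0.12140631 -0.00626005]
```

View pics/c1.png

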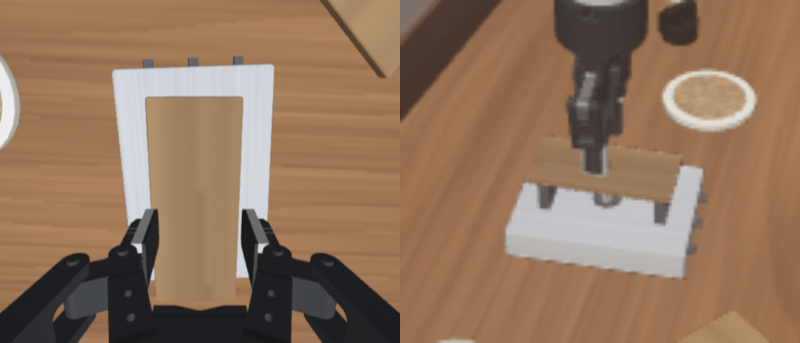

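The fingers look to be on or at the plate's sides, but the reading (50 mm, 0 N) is ambiguous. I'll command a tighter close to tell.

```bash
python3 -m jog '[{"fingers":0.04,"x":0,"y":0,"z":0,"rx":0,"ry":0,"rz":0},{"fingers":0.04,"x":0,"y":0,"z":0,"rx":0,"ry":0,"rz":0}]' 30
python3 - <<'E'
from h import *
im,P=cloud('wrist')
save(im,'w2.png')
o=r.get_obs();R0=R.from_rotvec(o['orientation']).as_matrix()
L=(P-o['tcp_pos'])@R0   # tool coords
m=(abs(L[...,0])<.02)&(abs(L[...,1])<.06)&(L[...,2]>-.07)&(L[...,2]<.03)
q=L[m]
for lo in np.arange(-.07,.03,.008):
    k=(q[:,2]>=lo)&(q[:,2]<lo+.008)
    if k.sum(): 
        y=q[k,1];print(round(lo,3),k.sum(),'neg',y[y<0].max() if (y<0).any() else None,'pos',y[y>0].min() if (y>0).any() else None)
E
```

```text
clock: 3.7
tcp_pos: [0.4774, 0.1767, 0.0427]
orientation: [-0.057, 3.141, 0.0]
contact_force: [-0.8, 0.6, -0.4]
grip_width: 0.0402
gripper_force: 0.0
-0.07 1106 neg -0.01895333889822547 pos 0.020535318327892984
-0.062 952 neg -0.018879019869954904 pos 0.020584702852414875
-0.054 807 neg -0.018983961035504197 pos 0.02063348605153755
-0.046 351 neg -0.019022647468089637 pos 0.02060694122212939
-0.038 1 neg None pos 0.02094417395379229
-0.03 8263 neg -0.0003393180794875037 pos 6.54106903885406e-05
-0.022 19 neg -0.00185792671026585 pos 0.0033979602864628086
0.01 4739 neg -0.03973928930617528 pos 0.03393998350945208
```

View pics/w2.png

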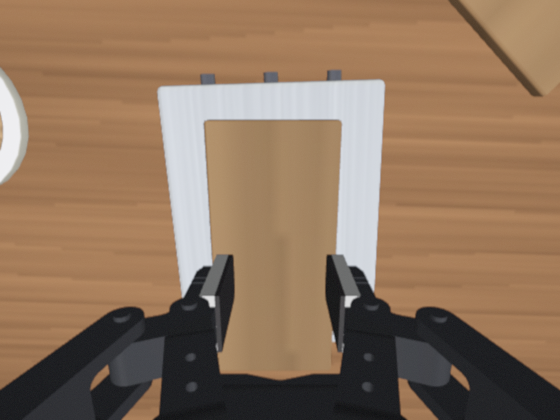

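The fingers are closing freely above the plate, so the real tips sit higher than the reported TCP suggests. I'll measure tip height from the side camera.

```bash
python3 - <<'E'
from h import *
for c in ('side','scene'):
    im,P=cloud(c)
    m=(abs(P[...,0]-.477)<.03)&(abs(P[...,1]-.177)<.06)&(P[...,2]>.03)&(P[...,2]<.2)&(im.max(-1)<150)
    q=P[m]; 
    for lo in np.arange(.03,.16,.008):
        k=q[(q[:,2]>=lo)&(q[:,2]<lo+.008)]
        if len(k):print(c,round(lo,3),len(k),k.min(0).round(3),k.max(0).round(3))
o=r.get_obs();R0=R.from_rotvec(o['orientation']).as_matrix()
im,P=cloud('wrist');L=(P-o['tcp_pos'])@R0
for v,u in ((260,210),(258,225),(300,225),(340,220),(260,345),(300,340),(250,280)): print(v,u,L[v,u].round(4),im[v,u])
E
```

```text
side 0.03 25 [0.462 0.173 0.03 ] [0.486 0.188 0.038]
side 0.038 2 [0.468 0.183 0.04 ] [0.473 0.183 0.042]
side 0.054 8 [0.458 0.2   0.057] [0.504 0.205 0.062]
side 0.062 42 [0.448 0.144 0.063] [0.507 0.208 0.07 ]
side 0.07 2 [0.497 0.181 0.07 ] [0.501 0.184 0.072]
side 0.078 4 [0.47  0.155 0.084] [0.475 0.203 0.086]
side 0.086 20 [0.465 0.155 0.086] [0.484 0.211 0.094]
side 0.094 31 [0.465 0.153 0.094] [0.483 0.213 0.102]
side 0.102 29 [0.465 0.154 0.102] [0.483 0.213 0.11 ]
side 0.11 22 [0.466 0.154 0.11 ] [0.483 0.212 0.118]
side 0.118 7 [0.465 0.147 0.119] [0.489 0.202 0.125]
side 0.126 26 [0.464 0.126 0.126] [0.487 0.23  0.134]
side 0.134 43 [0.463 0.127 0.134] [0.484 0.235 0.142]
side 0.142 34 [0.461 0.125 0.142] [0.488 0.235 0.15 ]
side 0.15 42 [0.459 0.158 0.15 ] [0.486 0.236 0.158]
side 0.158 37 [0.459 0.158 0.158] [0.494 0.237 0.166]
scene 0.03 4 [0.472 0.162 0.032] [0.483 0.165 0.033]
scene 0.054 7 [0.449 0.145 0.06 ] [0.498 0.147 0.062]
scene 0.062 111 [0.448 0.142 0.062] [0.507 0.198 0.07 ]
scene 0.07 9 [0.448 0.166 0.07 ] [0.503 0.196 0.071]
scene 0.078 9 [0.47  0.151 0.
[... 199 characters left out ...]
1 24 [0.472 0.142 0.11 ] [0.49  0.201 0.118]
scene 0.118 18 [0.474 0.145 0.119] [0.491 0.205 0.126]
scene 0.126 41 [0.472 0.127 0.126] [0.493 0.221 0.134]
scene 0.134 50 [0.472 0.124 0.134] [0.493 0.231 0.142]
scene 0.142 44 [0.471 0.12  0.142] [0.496 0.233 0.15 ]
scene 0.15 72 [0.469 0.118 0.15 ] [0.497 0.235 0.158]
scene 0.158 55 [0.471 0.117 0.158] [0.497 0.236 0.166]
260 210 [-0.0188 -0.0404  0.0134] [211 216 222]
258 225 [ 0.0107 -0.0212 -0.0481] [109 110 111]
300 225 [ 0.0018 -0.0191 -0.0651] [33 35 36]
340 220 [-0.0071 -0.0196 -0.076 ] [72 72 74]
260 345 [ 0.0099  0.0273 -0.0484] [156 160 165]
300 340 [ 0.0079  0.021  -0.0752] [56 55 56]
250 280 [ 0.0039  0.0011 -0.0244] [154 124  91]
```

All three cameras put the real fingertips about 41 mm short of the reported TCP at this opening. I'll correct for that: open, descend another 38 mm and close.

```bash
python3 -m jog '[{"fingers":0.085,"x":0,"y":0,"z":0,"rx":0,"ry":0,"rz":0},{"fingers":0.085,"x":0,"y":0,"z":0,"rx":0,"ry":0,"rz":0},{"fingers":0.085,"x":0,"y":0.0005,"z":0,"rx":0,"ry":0,"rz":0},{"fingers":0.085,"x":0,"y":0,"z":0.02,"rx":0,"ry":0,"rz":0},{"fingers":0.085,"x":0,"y":0,"z":0.018,"rx":0,"ry":0,"rz":0},{"fingers":0.04,"x":0,"y":0,"z":0,"rx":0,"ry":0,"rz":0},{"fingers":0.04,"x":0,"y":0,"z":0,"rx":0,"ry":0,"rz":0},{"fingers":0.04,"x":0,"y":0,"z":0,"rx":0,"ry":0,"rz":0}]' 30
python3 -m jog '[{"fingers":0.04,"x":0,"y":0,"z":0,"rx":0,"ry":0,"rz":0},{"fingers":0.04,"x":0,"y":0,"z":0,"rx":0,"ry":0,"rz":0}]' 30
```

```text
clock: 4.9
tcp_pos: [0.4779, 0.1775, 0.0054]
orientation: [-0.057, 3.14, 0.001]
contact_force: [-0.2, 0.3, -0.6]
grip_width: 0.0595
gripper_force: 32.5
clock: 5.15
tcp_pos: [0.4775, 0.1774, 0.0049]
orientation: [-0.057, 3.141, 0.0]
contact_force: [-0.2, 0.6, 0.3]
grip_width: 0.0592
gripper_force: 32.5
```

```bash
cat >> h.py <<'E'
yaw=-5.35;T=47;Rt=pose(yaw,T);n=np.array([np.cos(np.radians(yaw)),np.sin(np.radians(yaw)),0])
face=np.array([.697+.0936*.03,.03,0]);fin=face-n*.0473+[0,0,.0503]
E
python3 - <<'E'
from h import *
o=r.get_obs();R0=R.from_rotvec(o['orientation']).as_matrix();off=R0.T@(np.array([.4773,.1773,.064])-o['tcp_pos']);print(off)
np.save('off.npy',off)
pre=fin-n*.06+[0,0,.06]
s=plan(np.array(o['tcp_pos'])+[0,0,.1],R0,3)
s=plan(pre-Rt@off,Rt,8,s)
E
```

```text
[ 1.75926877e-04 -7.46688159e-05 -5.90576341e-02]
3 rows of x -0.0000 y 0.0000 z -0.0333 rx 0.00 ry -0.00 rz -0.00 total [-0.   0.  -0.1]
8 rows of x -0.0178 y -0.0172 z 0.0116 rx 0.38 ry -5.86 rz 0.88 total [-0.1533 -0.1471  0.0348]
```

```bash
python3 -m jog '[{"fingers":0.04,"x":0,"y":0,"z":-0.033,"rx":0,"ry":0,"rz":0},{"fingers":0.04,"x":0,"y":0,"z":-0.033,"rx":0,"ry":0,"rz":0},{"fingers":0.04,"x":0,"y":0,"z":-0.033,"rx":0,"ry":0,"rz":0}]'
python3 -m jog '[{"fingers":0.04,"x":-0.0178,"y":-0.0172,"z":0.0116,"rx":0.38,"ry":-5.86,"rz":0.88},{"fingers":0.04,"x":-0.0178,"y":-0.0172,"z":0.0116,"rx":0.38,"ry":-5.86,"rz":0.88},{"fingers":0.04,"x":-0.0178,"y":-0.0172,"z":0.0116,"rx":0.38,"ry":-5.86,"rz":0.88},{"fingers":0.04,"x":-0.0178,"y":-0.0172,"z":0.0116,"rx":0.38,"ry":-5.86,"rz":0.88},{"fingers":0.04,"x":-0.0178,"y":-0.0172,"z":0.0116,"rx":0.38,"ry":-5.86,"rz":0.88},{"fingers":0.04,"x":-0.0178,"y":-0.0172,"z":0.0116,"rx":0.38,"ry":-5.86,"rz":0.88},{"fingers":0.04,"x":-0.0178,"y":-0.0172,"z":0.0116,"rx":0.38,"ry":-5.86,"rz":0.88},{"fingers":0.04,"x":-0.0178,"y":-0.0172,"z":0.0116,"rx":0.38,"ry":-5.86,"rz":0.88}]'
cat > pl.py <<'E'
from h import *
from sys import argv
# fit plate by plane + rect from colour-masked cloud near the expected place
o=r.get_obs();R0=R.from_rotvec(o['orientation']).as_matrix();off=np.load('off.npy')
e=np.array(o['tcp_pos'])+R0@off
print('tcp',np.round(o['tcp_pos'],4),'expected plate',e.round(4),'tool z',R0[:,2].round(3),'grip',o['grip_width'])
for c in ('side','scene','wrist'):
    im,P=cloud(c);save(im,argv[1]+c+'.png')
    for q in r.landmark_of('plate_center',c)[:2]:print(c,np.round(q['xyz'],3),q['score'])
    i=im.astype(int);L=(P-e)@R0
    m=(abs(L[...,0])<.1)&(abs(L[...,1])<.036)&(abs(L[...,2])<.04)&(i[...,0]-i[...,2]>35)&(P[...,2]>.012)
    q=P[m]
    if len(q)<60: continue
    k=np.ones(len(q),bool)
    for _ in range(8):
        cen=q[k].mean(0);nn=np.linalg.svd(q[k]-cen,full_matrices=False)[2][2];d=abs((q-cen)@nn);k=d<.004
    Lk=L[m][k];rr=cv2.minAreaRect(Lk[:,:2].astype(np.float32))
    nn*=np.sign(nn[2]);print(c,k.sum(),'normal',nn.round(3),'tilt',np.degrees(np.arccos(nn[2])).round(1),'tool rect',np.round(rr[0],4),np.round(rr[1],4),round(rr[2],1),'toolz',Lk[:,2].mean().round(4),'zmin/max',q[k][:,2].min().round(3),q[k][:,2].max().round(3))
E
python3 pl.py p1
```

```text
clock: 5.52
tcp_pos: [0.4772, 0.1772, 0.1047]
orientation: [0.057, -3.141, 0.0]
contact_force: [0.6, -0.1, -0.3]
grip_width: 0.0594
gripper_force: 33.0
clock: 6.52
tcp_pos: [0.5777, 0.0622, 0.0658]
orientation: [0.08, 2.615, -0.127]
contact_force: [0.7, -0.5, -0.3]
grip_width: 0.0597
gripper_force: 33.0
tcp [0.5777 0.0622 0.0658] expected plate [0.5483 0.0683 0.1166] tool z [ 0.495 -0.106 -0.862] grip 0.05966012989754735
side [0.297 0.353 0.008] 0.94
side [0.551 0.068 0.117] 0.66
side 617 normal [-0.495  0.116  0.861] tilt 30.6 tool rect [-0.0009  0.0027] [0.1298 0.0658] 1.0 toolz -0.0038 zmin/max 0.084 0.155
scene [0.553 0.068 0.122] 0.77
scene [0.297 0.352 0.007] 0.6
scene 534 normal [-0.493  0.094  0.865] tilt 30.1 tool rect [-0.0025 -0.0001] [0.0614 0.1308] 89.5 toolz -0.0035 zmin/max 0.089 0.156
wrist [0.55  0.072 0.116] 0.86
wrist 40920 normal [-0.495  0.105  0.863] tilt 30.4 tool rect [0.0129 0.0017] [0.1034 0.0605] 0.0 toolz -0.0025 zmin/max 0.082 0.14
```

```bash
python3 - <<'E'
from h import *
o=r.get_obs();print(np.round(o['joints'],3))
off=np.load('off.npy')
pre=fin-n*.06+[0,0,.06]
plan(pre-Rt@off,Rt,4)
E
```

```text
[-0.66   0.354  0.303  2.325  1.393  0.192 -0.235]
4 rows of x -0.0128 y -0.0054 z 0.0084 rx -0.73 ry -4.23 rz 0.81 total [-0.0538 -0.0223  0.028 ]
```

```bash
python3 - <<'E'
from h import *
off=np.load('off.npy')
o=r.get_obs();R0=R.from_rotvec(o['orientation']).as_matrix()
a=fin-n*.022+[0,0,.065]
R1=pose(-5.35,30)
s=plan(a-R1@off,R1,3)
s=plan(a-Rt@off,Rt,3,s)
s=plan(fin+[0,0,.012]-n*.006-Rt@off,Rt,2,s)
E
```

```text
3 rows of x -0.0241 y -0.0073 z 0.0150 rx -1.12 ry 0.03 rz 0.92 total [-0.0719 -0.0221  0.0453]
3 rows of x -0.0058 y -0.0000 z -0.0003 rx 0.00 ry -5.67 rz 0.00 total [-0.0173 -0.     -0.0026]
2 rows of x 0.0139 y 0.0000 z 0.0239 rx -0.00 ry -0.00 rz 0.00 total [0.0278 0.     0.0478]
```

```bash
python3 -m jog '[{"fingers":0.04,"x":-0.024,"y":-0.0073,"z":0.015,"rx":-1.12,"ry":0.03,"rz":0.92},{"fingers":0.04,"x":-0.024,"y":-0.0073,"z":0.015,"rx":-1.12,"ry":0.03,"rz":0.92},{"fingers":0.04,"x":-0.024,"y":-0.0073,"z":0.015,"rx":-1.12,"ry":0.03,"rz":0.92}]'
python3 -m jog '[{"fingers":0.04,"x":-0.0058,"y":0,"z":0,"rx":0,"ry":-5.67,"rz":0},{"fingers":0.04,"x":-0.0058,"y":0,"z":0,"rx":0,"ry":-5.67,"rz":0},{"fingers":0.04,"x":-0.0058,"y":0,"z":0,"rx":0,"ry":-5.67,"rz":0},{"fingers":0.04,"x":0,"y":0,"z":0,"rx":0,"ry":0,"rz":0}]'
python3 - <<'E'
from h import *
o=r.get_obs();print(np.round(o['joints'],3)); R0=R.from_rotvec(o['orientation']).as_matrix();off=np.load('off.npy')
print(R0[:,2],np.array(o['tcp_pos'])+R0@off)
s=plan(fin-n*.01+[0,0,.05]-Rt@off,Rt,3)
s=plan(fin+[0,0,.01]-n*.005-Rt@off,Rt,2,s)
E
```

```text
clock: 7.2
tcp_pos: [0.6611, 0.0337, 0.0642]
orientation: [0.122, 2.615, -0.031]
contact_force: [0.5, 0.6, -1.5]
grip_width: 0.0591
gripper_force: 33.0
clock: 7.7
tcp_pos: [0.6618, 0.0179, 0.0631]
orientation: [0.124, 2.481, -0.095]
contact_force: [-0.4, 0.2, -1.2]
grip_width: 0.0595
gripper_force: 33.1
[-0.145  0.446 -0.138  2.237  2.039  0.347 -0.745]
[ 0.60496691 -0.09893599 -0.79008019] [0.62594794 0.02372691 0.10961584]
3 rows of x -0.0051 y 0.0053 z 0.0055 rx -0.79 ry -3.09 rz 0.21 total [-0.0163  0.0162  0.0155]
2 rows of x 0.0129 y 0.0000 z 0.0155 rx -0.00 ry -0.00 rz 0.00 total [0.0258 0.     0.0309]
```

```bash
python3 -m jog '[{"fingers":0.04,"x":-0.0035,"y":0.0026,"z":0.0028,"rx":-0.4,"ry":-1.6,"rz":0.1},{"fingers":0.04,"x":-0.0025,"y":0.0026,"z":0.0028,"rx":-0.4,"ry":-1.6,"rz":0.1},{"fingers":0.04,"x":-0.0025,"y":0.0026,"z":0.0028,"rx":-0.4,"ry":-1.6,"rz":0.1},{"fingers":0.04,"x":-0.0025,"y":0.0026,"z":0.0028,"rx":-0.4,"ry":-1.6,"rz":0.1},{"fingers":0.04,"x":-0.0025,"y":0.0026,"z":0.0028,"rx":-0.4,"ry":-1.6,"rz":0.1},{"fingers":0.04,"x":-0.0025,"y":0.0026,"z":0.0028,"rx":-0.4,"ry":-1.6,"rz":0.1}]'
python3 - <<'E'
from h import *
o=r.get_obs();print(np.round(o['joints'],3)); R0=R.from_rotvec(o['orientation']).as_matrix();off=np.load('off.npy')
print(R0[:,2],R0[:,1],np.array(o['tcp_pos'])+R0@off,fin)
s=plan(fin-n*.01+[0,0,.05]-Rt@off,Rt,3)
s=plan(fin+[0,0,.01]-n*.005-Rt@off,Rt,2,s)
E
```

```text
clock: 8.45
tcp_pos: [0.6884, 0.0294, 0.0619]
orientation: [0.11, 2.312, -0.053]
contact_force: [0.0, 0.0, -1.4]
grip_width: 0.0593
gripper_force: 33.1
[ 0.009  0.539 -0.34   2.279  2.407  0.618 -1.067]
[ 0.7329305  -0.07291042 -0.67638521] [ 0.09614241  0.99536272 -0.00311451] [0.64495904 0.03359826 0.10172794] [0.65271405 0.03441023 0.0503    ]
3 rows of x 0.0010 y 0.0006 z -0.0003 rx -0.08 ry 0.15 rz 0.01 total [ 0.0031  0.0018 -0.0008]
2 rows of x 0.0129 y 0.0000 z 0.0155 rx -0.00 ry -0.00 rz 0.00 total [0.0258 0.     0.0309]
```

```bash
python3 pl.py p2; python3 - <<'E'
from h import *
im,P=cloud('side')
m=(abs(P[...,0]-.695)<.02)&(P[...,1]>-.12)&(P[...,1]<.14)&(P[...,2]>.015)&(P[...,2]<.15)
q=P[m]
for a,b in((.015,.05),(.05,.09),(.1,.15)):
    k=q[(q[:,2]>a)&(q[:,2]<b)]; 
    if len(k)>20:print(a,len(k),np.median(k[:,0]-.0936*k[:,1]))
a=im[150:400,200:500];save(cv2.resize(a,(720,600)),'s2.png')
E
```

```text
tcp [0.6884 0.0294 0.0619] expected plate [0.645  0.0336 0.1017] tool z [ 0.733 -0.073 -0.676] grip 0.05934507974786361
side [0.298 0.35  0.01 ] 0.8
side [0.648 0.036 0.104] 0.74
side 526 normal [-0.734  0.079  0.674] tilt 47.6 tool rect [-0.0013  0.0011] [0.066  0.1295] 89.7 toolz -0.0038 zmin/max 0.056 0.153
scene [0.646 0.036 0.104] 0.92
scene 502 normal [-0.729  0.059  0.682] tilt 47.0 tool rect [-0.0029  0.0007] [0.0616 0.1305] 89.8 toolz -0.0033 zmin/max 0.057 0.154
wrist [0.646 0.036 0.107] 0.95
wrist 40927 normal [-0.734  0.07   0.675] tilt 47.5 tool rect [0.0134 0.0017] [0.0606 0.103 ] 90.0 toolz -0.0026 zmin/max 0.054 0.131
0.015 257 0.6973618967907155
0.05 389 0.6971123253343678
0.1 673 0.7019507169850298
```

View pics/p2side.png

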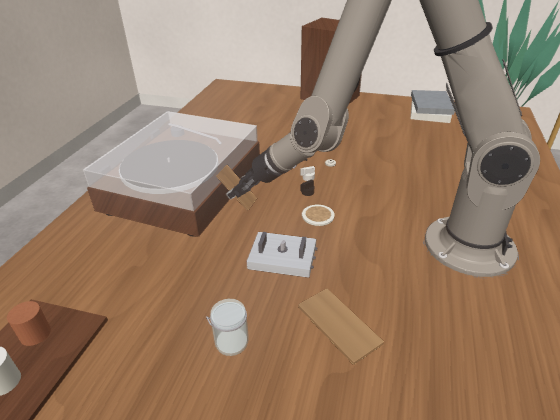

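The picture shows the plate held slanted at (230,185) just in front of the plinth face, the exposed shaft at (284,246) and the black knob at (307,187). Now I'll lower it.

```bash
python3 - <<'E'
from h import *
off=np.load('off.npy')
o=r.get_obs();R0=R.from_rotvec(o['orientation']).as_matrix()
s=plan(fin+[0,0,.005]-n*.003-R0@off,R0,3)
s=plan(fin+[0,0,-.001]+n*.000-R0@off,R0,2,s)
E
```

```text
3 rows of x 0.0104 y 0.0001 z 0.0117 rx -0.00 ry -0.00 rz -0.00 total [0.0313 0.0004 0.0352]
2 rows of x 0.0012 y 0.0000 z 0.0031 rx -0.00 ry -0.00 rz -0.00 total [0.0024 0.     0.0063]
```

```bash
python3 -m jog '[{"fingers":0.04,"x":0.0104,"y":0,"z":0.0117,"rx":0,"ry":0,"rz":0},{"fingers":0.04,"x":0.0104,"y":0,"z":0.0117,"rx":0,"ry":0,"rz":0},{"fingers":0.04,"x":0.0104,"y":0,"z":0.0117,"rx":0,"ry":0,"rz":0},{"fingers":0.04,"x":0,"y":0,"z":0,"rx":0,"ry":0,"rz":0}]'
python3 -m jog '[{"fingers":0.04,"x":0.0012,"y":0,"z":0.0031,"rx":0,"ry":0,"rz":0},{"fingers":0.04,"x":0,"y":0,"z":0,"rx":0,"ry":0,"rz":0}]'
python3 -m jog '[{"fingers":0.04,"x":0.0012,"y":0,"z":0.0031,"rx":0,"ry":0,"rz":0},{"fingers":0.04,"x":0,"y":0,"z":0,"rx":0,"ry":0,"rz":0}]'; python3 pl.py p3
```

```text
clock: 9.3
tcp_pos: [0.6924, 0.0302, 0.0142]
orientation: [0.108, 2.312, -0.048]
contact_force: [-1.1, 0.6, -0.9]
grip_width: 0.0591
gripper_force: 33.0
clock: 9.55
tcp_pos: [0.6948, 0.0304, 0.0131]
orientation: [0.108, 2.309, -0.047]
contact_force: [0.2, 0.0, -0.3]
grip_width: 0.0593
gripper_force: 33.0
clock: 9.8
tcp_pos: [0.6963, 0.0304, 0.01]
orientation: [0.108, 2.309, -0.047]
contact_force: [-0.6, -0.1, 2.1]
grip_width: 0.0593
gripper_force: 33.3
tcp [0.6963 0.0304 0.01  ] expected plate [0.6527 0.0344 0.0497] tool z [ 0.735 -0.068 -0.674] grip 0.05933535762227121
side [0.654 0.04  0.047] 0.88
side [0.297 0.352 0.008] 0.57
side 446 normal [-0.733  0.078  0.675] tilt 47.5 tool rect [-0.005   0.0026] [0.1233 0.0648] 0.7 toolz -0.0037 zmin/max 0.012 0.101
scene [0.296 0.352 0.005] 0.64
scene [0.654 0.034 0.052] 0.58
scene 345 normal [-0.735  0.061  0.675] tilt 47.5 tool rect [0.0011 0.0002] [0.06  0.103] 89.7 toolz -0.0036 zmin/max 0.013 0.09
wrist [0.654 0.033 0.052] 0.75
wrist 34524 normal [-0.732  0.068  0.678] tilt 47.3 tool rect [0.0077 0.0007] [0.0935 0.0608] 0.1 toolz -0.0024 zmin/max 0.012 0.079
```

```bash
python3 -m jog '[{"fingers":0.07,"x":0,"y":0,"z":0,"rx":0,"ry":0,"rz":0},{"fingers":0.085,"x":0,"y":0,"z":0,"rx":0,"ry":0,"rz":0},{"fingers":0.085,"x":0,"y":0,"z":0,"rx":0,"ry":0,"rz":0},{"fingers":0.085,"x":0,"y":0,"z":0,"rx":0,"ry":0,"rz":0},{"fingers":0.085,"x":0,"y":0,"z":-0.015,"rx":0,"ry":0,"rz":0},{"fingers":0.085,"x":0,"y":0,"z":-0.025,"rx":0,"ry":0,"rz":0},{"fingers":0.085,"x":0,"y":0,"z":-0.04,"rx":0,"ry":0,"rz":0},{"fingers":0.085,"x":0,"y":0,"z":0,"rx":0,"ry":0,"rz":0}]'
python3 - <<'E'
from h import *
o=r.get_obs();print(np.round(o['joints'],3),o['tcp_pos'])
im,P=cloud('wrist');i=im.astype(int);save(im,'w3.png')
L=(P-fin)@Rt
m=(abs(L[...,0])<.09)&(abs(L[...,1])<.045)&(abs(L[...,2])<.03)&(i[...,0]-i[...,2]>35)&(P[...,2]>.01)
q=P[m];k=np.ones(len(q),bool)
for _ in range(8):
    c=q[k].mean(0);v=np.linalg.svd(q[k]-c,full_matrices=False)[2][2];k=abs((q-c)@v)<.003
print(len(q),k.sum(),v,np.degrees(np.arccos(abs(v[2]))),q[k].min(0),q[k].max(0),cv2.minAreaRect(L[m][k][:,:2].astype(np.float32)))
for q in r.landmark_of('plate_center','wrist')[:2]:print(q)
E
```

```text
clock: 11.1
tcp_pos: [0.6353, 0.0362, 0.0652]
orientation: [0.106, 2.309, -0.046]
contact_force: [1.7, -0.4, -0.1]
grip_width: 0.0849
gripper_force: 0.0
[ 2.000e-03  4.960e-01 -3.850e-01  2.392e+00  2.411e+00  6.890e-01
 -1.127e+00] [0.6352578  0.03624734 0.06524547]
20773 18499 [ 0.73056134 -0.06814613 -0.67943817] 47.2002445131293 [0.61118799 0.00145231 0.01000707] [0.69920562 0.06814328 0.09823769] ((-0.00404570996761322, 0.0008282028138637543), (0.12238453328609467, 0.0601702481508255), 0.005719338543713093)
{'xyz': [0.6536, 0.0334, 0.0528], 'score': 0.69}
```

View pics/w3.png

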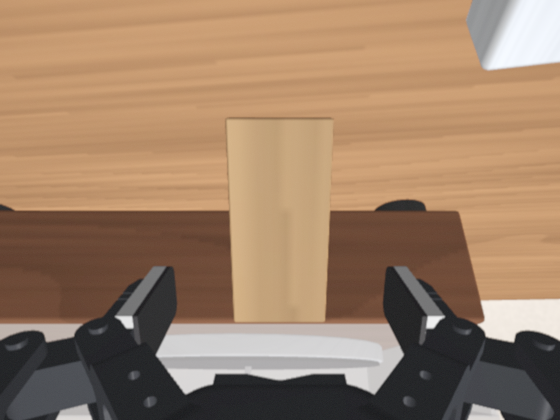

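The plate leans at 47° against the face, released, with its foot at (280,118) and its top edge at (280,320). Next I'll go over the box to see the shaft's flat.

```bash
python3 - <<'E'
from h import *
s=plan([.615,.05,.15],pose(-5,40),4)
s=plan([.47,.175,.17],pose(2.1,0),10,s)
E
```

```text
4 rows of x -0.0109 y 0.0030 z -0.0193 rx -0.05 ry 1.91 rz -0.06 total [-0.0475  0.012  -0.075 ]
10 rows of x 0.0133 y 0.0120 z -0.0077 rx -0.25 ry 3.99 rz -0.68 total [ 0.1061  0.1119 -0.1152]
```

```bash
python3 -m jog '[{"fingers":0.085,"x":-0.0109,"y":0.003,"z":-0.0193,"rx":0,"ry":1.91,"rz":0},{"fingers":0.085,"x":-0.0109,"y":0.003,"z":-0.0193,"rx":0,"ry":1.91,"rz":0},{"fingers":0.085,"x":-0.0109,"y":0.003,"z":-0.0193,"rx":0,"ry":1.91,"rz":0},{"fingers":0.085,"x":-0.0109,"y":0.003,"z":-0.0193,"rx":0,"ry":1.91,"rz":0}]'
python3 -m jog '[{"fingers":0.085,"x":0.0133,"y":0.012,"z":-0.0077,"rx":-0.25,"ry":3.99,"rz":-0.68},{"fingers":0.085,"x":0.0133,"y":0.012,"z":-0.0077,"rx":-0.25,"ry":3.99,"rz":-0.68},{"fingers":0.085,"x":0.0133,"y":0.012,"z":-0.0077,"rx":-0.25,"ry":3.99,"rz":-0.68},{"fingers":0.085,"x":0.0133,"y":0.012,"z":-0.0077,"rx":-0.25,"ry":3.99,"rz":-0.68},{"fingers":0.085,"x":0.0133,"y":0.012,"z":-0.0077,"rx":-0.25,"ry":3.99,"rz":-0.68},{"fingers":0.085,"x":0.0133,"y":0.012,"z":-0.0077,"rx":-0.25,"ry":3.99,"rz":-0.68},{"fingers":0.085,"x":0.0133,"y":0.012,"z":-0.0077,"rx":-0.25,"ry":3.99,"rz":-0.68},{"fingers":0.085,"x":0.0133,"y":0.012,"z":-0.0077,"rx":-0.25,"ry":3.99,"rz":-0.68}]'
python3 - <<'E'
from h import *
o=r.get_obs();print(np.round(o['joints'],3))
s=plan([.47,.175,.17],pose(2.1,0),6)
E
```

```text
clock: 11.7
tcp_pos: [0.6156, 0.049, 0.1477]
orientation: [0.115, 2.442, -0.042]
contact_force: [-0.4, -0.6, 0.3]
grip_width: 0.085
gripper_force: 0.0
clock: 12.7
tcp_pos: [0.5072, 0.1425, 0.1514]
orientation: [0.007, 2.968, -0.024]
contact_force: [0.8, -0.2, -0.0]
grip_width: 0.0849
gripper_force: 0.0
[-0.101  0.222 -0.401  2.061  0.268  0.747  0.894]
6 rows of x 0.0058 y 0.0055 z -0.0038 rx -0.18 ry 1.65 rz -0.39 total [ 0.0335  0.032  -0.0253]
```

```bash
python3 -m jog '[{"fingers":0.085,"x":0.002,"y":0.0055,"z":0,"rx":-0.2,"ry":1.65,"rz":-0.39},{"fingers":0.085,"x":0.002,"y":0.0055,"z":0,"rx":-0.2,"ry":1.65,"rz":-0.39},{"fingers":0.085,"x":0.001,"y":0.0055,"z":0,"rx":-0.2,"ry":1.65,"rz":-0.39},{"fingers":0.085,"x":0,"y":0.0055,"z":0,"rx":-0.18,"ry":1.65,"rz":-0.39},{"fingers":0.085,"x":0,"y":0.0055,"z":0,"rx":-0.18,"ry":1.65,"rz":-0.39},{"fingers":0.085,"x":0,"y":0.0055,"z":0,"rx":-0.18,"ry":1.65,"rz":-0.39},{"fingers":0.085,"x":0,"y":0,"z":0,"rx":0,"ry":0,"rz":0}]'
python3 - <<'E'
from h import *
im,P=cloud('wrist');np.savez('w4.npz',im=im,P=P)
for t in('shaft_top','control_box'):
    for q in r.landmark_of(t,'wrist')[:2]:print(t,q)
m=(np.hypot(P[...,0]-.477,P[...,1]-.175)<.025)&(P[...,2]>.048)&(P[...,2]<.064)
v,u=np.nonzero(m);q=P[m];print(len(q),cv2.minAreaRect(q[:,:2].astype(np.float32)),cv2.minEnclosingCircle(q[:,:2].astype(np.float32)),q.mean(0))
if len(q):
    cv,cu=int(v.mean()),int(u.mean());print(cu,cv)
    save(cv2.resize(im[max(cv-40,0):cv+40,cu-50:cu+50],(750,600),interpolation=cv2.INTER_CUBIC),'w4.png')
for nm,cx in(('rail-',-.052),('rail+',.052)):
    m=(abs(P[...,0]-.477-cx)<.02)&(abs(P[...,1]-.175)<.04)&(abs(P[...,2]-.06)<.005);k=P[m][:,:2].astype(np.float32)
    if len(k)>20:print(nm,cv2.minAreaRect(k))
E
```

```text
clock: 13.58
tcp_pos: [0.5026, 0.1759, 0.1506]
orientation: [-0.058, 3.138, 0.002]
contact_force: [0.1, -0.4, -0.6]
grip_width: 0.0847
gripper_force: 0.0
shaft_top {'xyz': [0.4777, 0.1756, 0.0539], 'score': 0.76}
control_box {'xyz': [0.4768, 0.1806, -0.0001], 'score': 0.93}
229 ((0.47276121377944946, 0.17508698999881744), (0.015451500192284584, 0.00982659962028265), 78.44717407226562) ((0.47517406940460205, 0.17467035353183746), 0.007828219793736935) [0.47302265 0.17497754 0.05393943]
279 157
rail- ((0.42394986748695374, 0.17098543047904968), (0.009996860288083553, 0.04967283830046654), 3.8577566146850586)
rail+ ((0.5274348258972168, 0.1776624470949173), (0.010887487791478634, 0.049010809510946274), 4.31644868850708)
```

View pics/w4.png

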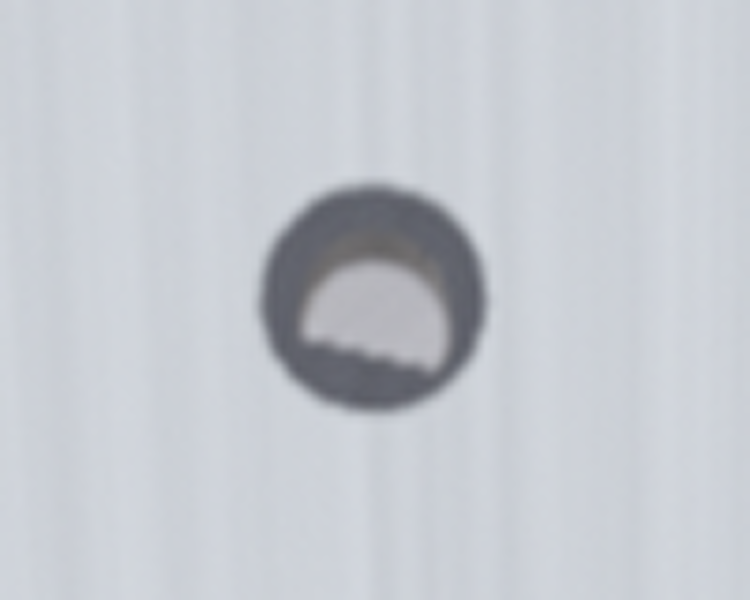

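The shaft's flat faces image-down, 13.6° off the tool axis: heading about -11.5°, axis at about (0.4757, 0.1744), matching the midpoint of the rails. Next I'll look at the knob.

```bash
python3 -m jog '[{"fingers":0.085,"x":0,"y":-0.04,"z":0,"rx":0,"ry":0,"rz":0},{"fingers":0.085,"x":0,"y":-0.055,"z":0,"rx":0,"ry":0,"rz":0},{"fingers":0.085,"x":0,"y":-0.055,"z":0,"rx":0,"ry":0,"rz":0},{"fingers":0.085,"x":0,"y":-0.055,"z":0,"rx":0,"ry":0,"rz":0},{"fingers":0.085,"x":0,"y":-0.055,"z":0,"rx":0,"ry":0,"rz":0},{"fingers":0.085,"x":0,"y":-0.045,"z":0,"rx":0,"ry":0,"rz":0},{"fingers":0.085,"x":0,"y":-0.01,"z":0,"rx":0,"ry":0,"rz":0},{"fingers":0.085,"x":0,"y":0,"z":0,"rx":0,"ry":0,"rz":0}]'
cat > kn.py <<'E'
from h import *
im,P=cloud('wrist');np.savez('w5.npz',im=im,P=P)
for q in r.landmark_of('knob_center','wrist')[:3]:print(q)
m=(np.hypot(P[...,0]-.483,P[...,1]+.142)<.05)&(P[...,2]>.034)&(P[...,2]<.046)
v,u=np.nonzero(m);q=P[m];rc=cv2.minAreaRect(q[:,:2].astype(np.float32));print(len(q),rc,q.mean(0),im[m].mean(0))
m2=(np.hypot(P[...,0]-.483,P[...,1]+.142)<.04)&(P[...,2]>.016)&(P[...,2]<.026)
print('skirt',cv2.minEnclosingCircle(P[m2][:,:2].astype(np.float32)))
o=r.get_obs();print(o['tcp_pos'],pose(2.1,0)[:,1],R.from_rotvec(o['orientation']).as_matrix()[:,1])
cv,cu=int(v.mean()),int(u.mean());print(cu,cv)
cv=max(cv,75);save(cv2.resize(im[cv-75:cv+75,max(cu-100,0):cu+100],(800,600),interpolation=cv2.INTER_CUBIC),'w5.png')
E
python3 kn.py
```

```text
clock: 14.72
tcp_pos: [0.5135, -0.1394, 0.1505]
orientation: [-0.056, 3.137, 0.001]
contact_force: [0.1, 0.9, 0.1]
grip_width: 0.085
gripper_force: 0.0
{'xyz': [0.479, -0.1411, 0.0208], 'score': 0.94}
{'xyz': [0.5, -0.2276, 0.0198], 'score': 0.8}
771 ((0.482098251581192, -0.13544590771198273), (0.04785402864217758, 0.012127229943871498), 50.72962188720703) [ 0.4801309  -0.13752965  0.03833918] [53.97535668 51.93385214 53.25162127]
skirt ((0.4802776873111725, -0.13560348749160767), 0.024060329422354698)
[ 0.51380224 -0.13747179  0.15054826] [-0.03664371  0.99932839  0.        ] [-0.03922929  0.99922924  0.0014068 ]
280 149
```

View pics/w5.png

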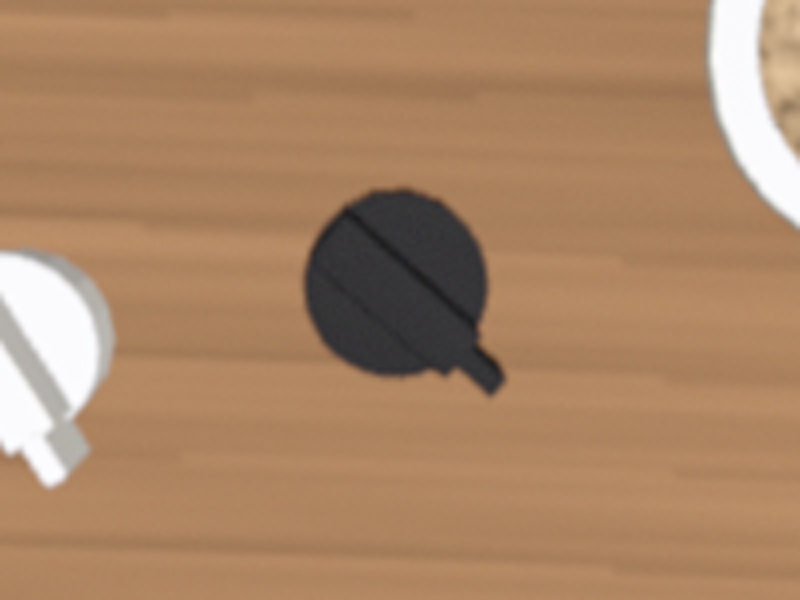

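```bash
python3 - <<'E'
from h import *
print(np.round(r.get_obs()['joints'],2))
s=plan([.4789,-.1393,.06],pose(50.7,0),6)
s=plan([.4789,-.1393,-.0145],pose(50.7,0),3,s)
E
```

```text
[ 0.39  0.31 -0.29  1.93  0.11  0.92  1.66]
6 rows of x 0.0057 y 0.0020 z 0.0151 rx -0.00 ry 0.04 rz -8.08 total [ 0.0353 -0.0006  0.0904]
3 rows of x 0.0000 y 0.0000 z 0.0248 rx 0.00 ry 0.00 rz 0.00 total [0.     0.     0.0745]
```

```bash
python3 -m jog '[{"fingers":0.04,"x":0.0057,"y":0.002,"z":0.0151,"rx":0,"ry":0,"rz":-8.08},{"fingers":0.04,"x":0.0057,"y":0.002,"z":0.0151,"rx":0,"ry":0,"rz":-8.08},{"fingers":0.04,"x":0.0057,"y":0.002,"z":0.0151,"rx":0,"ry":0,"rz":-8.08},{"fingers":0.04,"x":0.0057,"y":0.002,"z":0.0151,"rx":0,"ry":0,"rz":-8.08},{"fingers":0.04,"x":0.0057,"y":0.002,"z":0.0151,"rx":0,"ry":0,"rz":-8.08},{"fingers":0.04,"x":0.0057,"y":0.002,"z":0.0151,"rx":0,"ry":0,"rz":-8.08},{"fingers":0.04,"x":0,"y":0,"z":0,"rx":0,"ry":0,"rz":0}]'
cat > kt.py <<'E'
from h import *
# knob + finger tips in tool axes, from wrist
o=r.get_obs();R0=R.from_rotvec(o['orientation']).as_matrix();p=np.array(o['tcp_pos'])
print('tcp',p.round(4),'yaw',np.degrees(np.arctan2(-R0[1,0],-R0[0,0])).round(2),'j7',round(o['joints'][6],2))
im,P=cloud('wrist');L=(P-p)@R0
d=im.max(-1)<90
for lo in np.arange(-.066,-.02,.004):
    k=(L[...,2]>=lo)&(L[...,2]<lo+.004)&(abs(L[...,1])<.05)&(L[...,0]<.05)&(L[...,0]>-.03)
    a=L[k]
    if len(a)>5:print('L',lo.round(3),len(a),a.min(0).round(4),a.max(0).round(4))
m=(P[...,2]>.034)&(P[...,2]<.046)&(np.hypot(P[...,0]-.479,P[...,1]+.139)<.04)&d
if m.sum()>20:
    rc=cv2.minAreaRect(P[m][:,:2].astype(np.float32));print('bar',m.sum(),rc)
E
python3 kt.py
```

```text
clock: 15.7
tcp_pos: [0.4779, -0.1395, 0.059]
orientation: [-1.343, 2.838, 0.002]
contact_force: [0.6, -0.9, 0.3]
grip_width: 0.0402
gripper_force: 0.0
tcp [ 0.4779 -0.1395  0.059 ] yaw 50.65 j7 2.38
L -0.066 530 [-0.013  -0.0349 -0.066 ] [ 0.0103  0.0328 -0.062 ]
L -0.062 501 [-0.0127 -0.0346 -0.062 ] [ 0.0101  0.0325 -0.058 ]
L -0.058 443 [-0.0125 -0.035  -0.058 ] [ 0.0101  0.0326 -0.054 ]
L -0.054 415 [-0.0124 -0.0347 -0.054 ] [ 0.0101  0.0324 -0.05  ]
L -0.05 360 [-0.0133 -0.0345 -0.05  ] [ 0.0102  0.0319 -0.046 ]
L -0.046 224 [-0.0122 -0.0327 -0.046 ] [ 0.0101  0.0304 -0.0421]
L -0.042 71 [-0.0119 -0.0214 -0.042 ] [ 0.0067  0.0191 -0.0389]
bar 1285 ((0.482901006937027, -0.13733242452144623), (0.04782230779528618, 0.011813695542514324), 50.88246536254883)
```

```bash
python3 -m jog '[{"fingers":0.04,"x":0,"y":-0.0015,"z":0.0265,"rx":0,"ry":0,"rz":0},{"fingers":0.04,"x":0,"y":0,"z":0.025,"rx":0,"ry":0,"rz":0},{"fingers":0.04,"x":0,"y":0,"z":0.02,"rx":0,"ry":0,"rz":0},{"fingers":0.04,"x":0,"y":0,"z":0,"rx":0,"ry":0,"rz":0}]'
python3 -m jog '[{"fingers":0.0,"x":0,"y":0,"z":0,"rx":0,"ry":0,"rz":0},{"fingers":0.0,"x":0,"y":0,"z":0,"rx":0,"ry":0,"rz":0},{"fingers":0.0,"x":0,"y":0,"z":0,"rx":0,"ry":0,"rz":0},{"fingers":0.0,"x":0,"y":0,"z":0,"rx":0,"ry":0,"rz":0}]' 80
```

```text
clock: 16.25
tcp_pos: [0.4803, -0.141, -0.012]
orientation: [-1.34, 2.838, 0.0]
contact_force: [0.7, 0.3, 0.4]
grip_width: 0.0399
gripper_force: 0.0
clock: 16.75
tcp_pos: [0.4814, -0.1419, -0.0105]
orientation: [-1.34, 2.835, -0.003]
contact_force: [-0.4, 1.5, 7.7]
grip_width: 0.01
gripper_force: 80.4
```

```bash
python3 -m jog '[{"fingers":0.0,"x":0,"y":0,"z":-0.02,"rx":0,"ry":0,"rz":0},{"fingers":0.0,"x":0,"y":0,"z":-0.04,"rx":0,"ry":0,"rz":0},{"fingers":0.0,"x":0,"y":0,"z":-0.04,"rx":0,"ry":0,"rz":0},{"fingers":0.0,"x":0,"y":0,"z":0,"rx":0,"ry":0,"rz":0}]'
python3 - <<'E'
from h import *
s=plan([.4757,.1744,.095],pose(-11.5,0),8)
E
```

```text
clock: 17.25
tcp_pos: [0.4826, -0.1428, 0.0916]
orientation: [-1.337, 2.833, -0.009]
contact_force: [-0.5, -0.6, -1.1]
grip_width: 0.0098
gripper_force: 79.6
8 rows of x -0.0157 y 0.0386 z -0.0005 rx -0.04 ry 0.07 rz 7.76 total [-0.2406  0.2069 -0.0039]
```

```bash
python3 -m jog '[{"fingers":0.0,"x":-0.0157,"y":0.0386,"z":0,"rx":0,"ry":0.07,"rz":7.76},{"fingers":0.0,"x":-0.0157,"y":0.0386,"z":0,"rx":0,"ry":0.07,"rz":7.76},{"fingers":0.0,"x":-0.0157,"y":0.0386,"z":0,"rx":0,"ry":0.07,"rz":7.76},{"fingers":0.0,"x":-0.0157,"y":0.0386,"z":0,"rx":0,"ry":0.07,"rz":7.76},{"fingers":0.0,"x":-0.0157,"y":0.0386,"z":0,"rx":0,"ry":0.07,"rz":7.76},{"fingers":0.0,"x":-0.0157,"y":0.0386,"z":0,"rx":0,"ry":0.07,"rz":7.76},{"fingers":0.0,"x":-0.0157,"y":0.0386,"z":0,"rx":0,"ry":0.07,"rz":7.76},{"fingers":0.0,"x":-0.0157,"y":0.0386,"z":0,"rx":0,"ry":0.07,"rz":7.76}]'
cat > kh.py <<'E'
from h import *
o=r.get_obs();R0=R.from_rotvec(o['orientation']).as_matrix();p=np.array(o['tcp_pos'])
print('tcp',p.round(4),'yaw',np.degrees(np.arctan2(-R0[1,0],-R0[0,0])).round(2),'tz',R0[:,2].round(4),o['grip_width'],np.round(o['contact_force'],1))
for c in ('wrist','side','scene'):
    im,P=cloud(c);L=(P-p)@R0
    for q in r.landmark_of('knob_center',c)[:3]:
        l=R0.T@(np.array(q['xyz'])-p)
        if np.linalg.norm(l)<.15: print(c,'net',np.round(q['xyz'],4),'tool',l.round(4))
    d=(im.max(-1)<75)&(np.hypot(L[...,0],L[...,1])<.045)&(L[...,2]>-.045)&(L[...,2]<.02)
    for lo in np.arange(-.044,.02,.006):
        a=L[d&(L[...,2]>=lo)&(L[...,2]<lo+.006)]
        if len(a)>4: print(c,lo.round(3),len(a),a.min(0).round(4),a.max(0).round(4))
    if c=='wrist': save(im,'w6.png')
E
python3 kh.py; python3 - <<'E'
from h import *
s=plan([.4757,.1744,.095],pose(-11.5,0),1)
E
```

```text
clock: 18.25
tcp_pos: [0.4723, 0.1763, 0.0868]
orientation: [-0.32, -3.12, 0.006]
contact_force: [-0.5, 0.2, -0.5]
grip_width: 0.0098
gripper_force: 79.6
tcp [0.4723 0.1763 0.0868] yaw -11.73 tz [-0.006  -0.0031 -1.    ] 0.00984109776943809 [-0.5  0.2 -0.5]
wrist -0.044 145 [ 0.0046 -0.0058 -0.044 ] [ 0.0192  0.0192 -0.038 ]
wrist -0.038 126 [ 0.0178  0.0021 -0.038 ] [ 0.0194  0.0139 -0.032 ]
wrist -0.032 1772 [-0.0038 -0.0114 -0.032 ] [ 0.0203  0.0279 -0.026 ]
wrist -0.026 220 [ 0.01   -0.0083 -0.026 ] [ 0.0199  0.0253 -0.02  ]
wrist -0.02 217 [ 0.0111 -0.0076 -0.02  ] [ 0.02    0.0244 -0.014 ]
wrist -0.014 66 [ 0.0165 -0.0021 -0.014 ] [ 0.0199  0.0192 -0.0098]
side net [0.4721 0.1803 0.1184] tool [ 0.0012  0.0037 -0.0316]
side -0.044 18 [-0.0246  0.0045 -0.0432] [ 0.0203  0.0123 -0.0382]
side -0.038 38 [-0.0262  0.005  -0.0378] [ 0.0198  0.0263 -0.032 ]
side -0.032 53 [-0.0264  0.0063 -0.032 ] [ 0.0211  0.0253 -0.0264]
side -0.026 35 [-0.0106  0.0071 -0.0259] [ 0.0222  0.0271 -0.0202]
side -0.02 21 [-0.0113  0.012  -0.02  ] [ 0.0202  0.0263 -0.0145]
side -0.014 9 [-0.0082  0.0109 -0.0139] [ 0.0196  0.023  -0.0107]
scene net [0.4738 0.1716 0.1166] tool [-0.0023 -0.0044 -0.0298]
scene -0.044 13 [-0.0278 -0.0147 -0.0438] [-0.0045  0.002  -0.0384]
scene -0.038 21 [-0.0279 -0.0211 -0.038 ] [ 0.0095  0.0026 -0.032 ]
scene -0.032 55 [-0.0276 -0.0202 -0.032 ] [ 0.0178  0.0185 -0.0263]
scene -0.026 19 [-0.0181 -0.0205 -0.0259] [ 0.0061 -0.0018 -0.0205]
scene -0.02 19 [-0.0197 -0.0199 -0.0199] [ 0.0051  0.0011 -0.0143]
1 rows of x -0.0035 y 0.0013 z -0.0082 rx -0.28 ry -0.32 rz -0.00 total [-0.0035  0.0013 -0.0082]
```

View pics/w6.png

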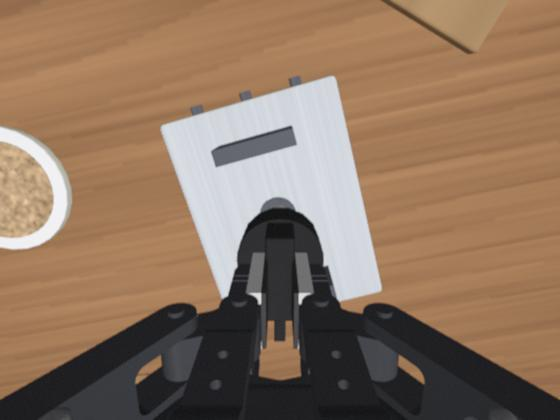

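The knob is in hand with its nose toward +x (at (280,335)), over the box. The arm was still settling when I measured, so I'll correct the pose, rest and re-measure.

```bash
python3 - <<'E'
from h import *
s=plan([.4757,.1744,.08],pose(-11.5,0),1)
E
python3 -m jog '[{"fingers":0.0,"x":0,"y":0,"z":0,"rx":0,"ry":0,"rz":0}]'; python3 kh.py
```

```text
1 rows of x -0.0036 y 0.0014 z 0.0068 rx -0.28 ry -0.32 rz -0.00 total [-0.0036  0.0014  0.0068]
clock: 18.68
tcp_pos: [0.4724, 0.1738, 0.0873]
orientation: [-0.316, -3.12, 0.006]
contact_force: [-0.4, -0.5, -0.5]
grip_width: 0.0097
gripper_force: 79.5
tcp [0.4724 0.1738 0.0873] yaw -11.56 tz [-0.0055 -0.0032 -1.    ] 0.00965265697477854 [-0.4 -0.5 -0.5]
wrist net [0.4702 0.1731 0.115 ] tool [ 0.0021 -0.0013 -0.0277]
wrist -0.044 154 [ 0.0058 -0.0149 -0.044 ] [ 0.0205  0.0157 -0.038 ]
wrist -0.038 122 [ 0.0191 -0.0046 -0.038 ] [ 0.0204  0.0072 -0.032 ]
wrist -0.032 1774 [-0.0022 -0.0182 -0.032 ] [ 0.0217  0.021  -0.0261]
wrist -0.026 196 [ 0.0108 -0.015  -0.026 ] [ 0.0214  0.0187 -0.02  ]
wrist -0.02 235 [ 0.0127 -0.0146 -0.02  ] [ 0.021   0.0178 -0.014 ]
wrist -0.014 96 [ 0.0135 -0.0139 -0.014 ] [ 0.0211  0.0139 -0.0102]
side net [0.4696 0.175  0.1172] tool [ 0.0031  0.0005 -0.0299]
side -0.044 13 [-0.0266  0.0013 -0.0434] [ 0.0203  0.008  -0.0382]
side -0.038 27 [-0.0268  0.0005 -0.037 ] [ 0.0213  0.0167 -0.0321]
side -0.032 68 [-0.0265  0.0024 -0.0319] [ 0.0211  0.0221 -0.0262]
side -0.026 29 [-0.012   0.0031 -0.0259] [ 0.0213  0.023  -0.0208]
side -0.02 26 [-0.0112  0.0046 -0.0196] [ 0.0215  0.0227 -0.0141]
side -0.014 12 [-0.0075  0.0036 -0.0133] [ 0.0208  0.021  -0.011 ]
scene net [0.4747 0.1725 0.1155] tool [-0.0024 -0.0009 -0.0282]
scene -0.044 14 [-0.0281 -0.005  -0.0438] [-0.0097  0.0039 -0.0381]
scene -0.038 20 [-0.0264 -0.0187 -0.0376] [ 0.0155  0.0023 -0.0321]
scene -0.032 54 [-0.0277 -0.0185 -0.032 ] [ 0.0141  0.021  -0.026 ]
scene -0.026 17 [-0.0185 -0.018  -0.0259] [ 0.0061  0.0008 -0.0202]
scene -0.02 19 [-0.0196 -0.0179 -0.0198] [ 0.0038  0.0033 -0.0145]
```

```bash
cat > al.py <<'E'
from h import *
from scipy.optimize import least_squares
def circ(q,rad):
    f=lambda c:np.clip(np.hypot(*(q-c).T)-rad,-.002,.002)
    return least_squares(f,q.mean(0)).x
o=r.get_obs();R0=R.from_rotvec(o['orientation']).as_matrix();p=np.array(o['tcp_pos'])
im,P=cloud('wrist');im2,P2=cloud('wrist');
o2=r.get_obs();print('drift',np.round(np.array(o2['tcp_pos'])-p,4))
L=(P-p)@R0
d=(im.max(-1)<75)&(np.hypot(L[...,0],L[...,1])<.03)
# skirt top edge + side: outer rim points
m=d&(L[...,2]>-.0255)&(L[...,2]<-.012)&(L[...,0]>.003)
s=L[m][:,:2]; c=circ(s,.020) if 1 else 0
print('skirt side fit tool',len(s),c.round(4))
k=p+R0@np.r_[c,-.02]
u=np.array([np.cos(np.radians(3.69)),np.sin(np.radians(3.69))])
m=(abs(P[...,0]-.424)<.02)&(abs(P[...,1]-.171)<.04)&(abs(P[...,2]-.06)<.004);rc=cv2.minAreaRect(P[m][:,:2].astype(np.float32));print('rail',rc,'shaft',np.array(rc[0])+.0518*u)
tgt=np.array(rc[0])+.0518*u
print('knob now',k.round(4),'shift tool',(R0.T@np.r_[tgt-k[:2],0]).round(4))
E
python3 al.py
```

```text
drift [-0.      0.0002 -0.    ]
skirt side fit tool 474 [ 0.0394 -0.0051]
rail ((0.4243377149105072, 0.17165707051753998), (0.01015491597354412, 0.04997960478067398), 3.7069451808929443) shaft [0.47603033 0.17499082]
knob now [0.4333 0.1779 0.1078] shift tool [-0.0424  0.0057 -0.0002]
```

```bash
sed -i 's/    f=lambda.*/    f=lambda c:np.hypot(*(q-c).T)-rad/; s/return least_squares.*/return least_squares(f,[0,0],loss="soft_l1",f_scale=.0005).x/' al.py
python3 -m jog '[{"fingers":0.0,"x":-0.0035,"y":0.0,"z":0.007,"rx":-0.28,"ry":-0.32,"rz":0},{"fingers":0.0,"x":0,"y":0,"z":0,"rx":0,"ry":0,"rz":0},{"fingers":0.0,"x":0,"y":0,"z":0,"rx":0,"ry":0,"rz":0}]'; python3 al.py
```

```text
clock: 19.45
tcp_pos: [0.4761, 0.1746, 0.0804]
orientation: [0.314, 3.125, 0.002]
contact_force: [-0.1, 0.4, -0.4]
grip_width: 0.0096
gripper_force: 79.5
drift [0.0002 0.0002 0.0002]
skirt side fit tool 473 [0.0009 0.0014]
rail ((0.42443937063217163, 0.17161306738853455), (0.010176091454923153, 0.05008580908179283), 3.7888290882110596) shaft [0.47613198 0.17494682]
knob now [0.4754 0.1761 0.1004] shift tool [-0.0009 -0.0009 -0.    ]
```

```bash
python3 -m jog '[{"fingers":0.0,"x":-0.0009,"y":-0.0009,"z":0.015,"rx":0,"ry":0,"rz":0},{"fingers":0.0,"x":0,"y":0,"z":0.015,"rx":0,"ry":0,"rz":0},{"fingers":0.0,"x":0,"y":0,"z":0,"rx":0,"ry":0,"rz":0}]'; python3 al.py
python3 -m jog '[{"fingers":0.0,"x":0,"y":0,"z":0.004,"rx":0,"ry":0,"rz":0},{"fingers":0.0,"x":0,"y":0,"z":0.002,"rx":0,"ry":0,"rz":0},{"fingers":0.0,"x":0,"y":0,"z":0,"rx":0,"ry":0,"rz":0}]'
```

```text
clock: 19.92
tcp_pos: [0.4755, 0.173, 0.0487]
orientation: [-0.314, -3.124, 0.0]
contact_force: [-0.7, -0.0, -0.2]
grip_width: 0.0094
gripper_force: 79.5
drift [0.0011 0.0006 0.0014]
skirt side fit tool 455 [0.0004 0.0017]
rail ((0.4249638319015503, 0.17183922231197357), (0.010163635946810246, 0.04997309297323227), 3.7264034748077393) shaft [0.47665644 0.17517297]
knob now [0.4754 0.1747 0.0687] shift tool [-0.0011  0.0007 -0.    ]
clock: 20.4
tcp_pos: [0.4769, 0.1736, 0.0445]
orientation: [0.314, 3.124, 0.002]
contact_force: [-0.2, -0.0, -0.2]
grip_width: 0.0096
gripper_force: 79.5
```

```bash
python3 -m jog '[{"fingers":0.0,"x":0,"y":0,"z":0.003,"rx":0,"ry":0,"rz":0},{"fingers":0.0,"x":0,"y":0,"z":0,"rx":0,"ry":0,"rz":0}]'; python3 -m jog '[{"fingers":0.0,"x":0,"y":0,"z":0.003,"rx":0,"ry":0,"rz":0},{"fingers":0.0,"x":0,"y":0,"z":0,"rx":0,"ry":0,"rz":0}]'; python3 al.py|tail -1
```

```text
clock: 20.65
tcp_pos: [0.4768, 0.1735, 0.0414]
orientation: [0.314, 3.125, 0.002]
contact_force: [-1.4, 0.8, -0.8]
grip_width: 0.0094
gripper_force: 79.5
clock: 20.9
tcp_pos: [0.4768, 0.1735, 0.0383]
orientation: [0.314, 3.125, 0.002]
contact_force: [0.2, 0.2, -0.7]
grip_width: 0.0097
gripper_force: 79.5
knob now [0.4761 0.1749 0.0583] shift tool [-0.     -0.0001 -0.    ]
```

```bash
python3 -m jog '[{"fingers":0.0,"x":0,"y":0,"z":0.004,"rx":0,"ry":0,"rz":0},{"fingers":0.0,"x":0,"y":0,"z":0.004,"rx":0,"ry":0,"rz":0},{"fingers":0.0,"x":0,"y":0,"z":0,"rx":0,"ry":0,"rz":0},{"fingers":0.0,"x":0,"y":0,"z":0,"rx":0,"ry":0,"rz":0}]'; python3 -m jog '[{"fingers":0.0,"x":0,"y":0,"z":0.002,"rx":0,"ry":0,"rz":0},{"fingers":0.0,"x":0,"y":0,"z":0.001,"rx":0,"ry":0,"rz":0},{"fingers":0.0,"x":0,"y":0,"z":0,"rx":0,"ry":0,"rz":0}]'; python3 -m jog '[{"fingers":0.0,"x":0,"y":0,"z":0.002,"rx":0,"ry":0,"rz":0},{"fingers":0.0,"x":0,"y":0,"z":0.001,"rx":0,"ry":0,"rz":0},{"fingers":0.0,"x":0,"y":0,"z":0,"rx":0,"ry":0,"rz":0}]'
```

```text
clock: 21.5
tcp_pos: [0.477, 0.1737, 0.0305]
orientation: [0.314, 3.124, 0.002]
contact_force: [-0.1, -0.2, -0.1]
grip_width: 0.0096
gripper_force: 79.5
clock: 21.88
tcp_pos: [0.4773, 0.1738, 0.0278]
orientation: [0.314, 3.124, 0.003]
contact_force: [0.2, -0.6, 2.6]
grip_width: 0.0095
gripper_force: 80.0
clock: 22.25
tcp_pos: [0.4773, 0.1738, 0.0248]
orientation: [0.314, 3.124, 0.003]
contact_force: [-1.4, -0.4, 5.8]
grip_width: 0.0091
gripper_force: 80.4
```

The force follows the shaft spring, with the knob home at about 0.0287 and pressed about 3.7 mm. I'll press 3 mm more.

```bash
python3 -m jog '[{"fingers":0.0,"x":0,"y":0,"z":0.0015,"rx":0,"ry":0,"rz":0},{"fingers":0.0,"x":0,"y":0,"z":0.0015,"rx":0,"ry":0,"rz":0},{"fingers":0.0,"x":0,"y":0,"z":0,"rx":0,"ry":0,"rz":0},{"fingers":0.0,"x":0,"y":0,"z":0,"rx":0,"ry":0,"rz":0},{"fingers":0.0,"x":0,"y":0,"z":0,"rx":0,"ry":0,"rz":0}]'
python3 - <<'E'
from h import *
f=[]
for c in ('side','scene'):
    im,P=cloud(c);i=im.astype(int);save(im,'f'+c+'.png')
    for t in ('plate_center','knob_center'): print(c,t,[(np.round(q['xyz'],3),round(q['score'],2)) for q in r.landmark_of(t,c)[:3]])
    L=(P-fin)@Rt
    m=(abs(L[...,0])<.08)&(abs(L[...,1])<.035)&(abs(L[...,2])<.015)&(i[...,0]-i[...,2]>35)&(P[...,2]>.012)
    q=P[m];v=np.linalg.svd(q-q.mean(0),full_matrices=False)[2][2];print('plate tilt',len(q),np.degrees(np.arccos(abs(v[2]))))
    m=(np.hypot(P[...,0]-.4765,P[...,1]-.175)<.024)&(im.max(-1)<75)&(P[...,2]>.031)&(P[...,2]<.055);print('knob bottom z',np.sort(P[m][:,2])[:8].round(4))
    f.append(r.get_obs()['contact_force'][2])
    f.append(r.get_obs()['tcp_pos'][2])
print(f,r.get_obs()['clock'])
E
```

```text
clock: 22.88
tcp_pos: [0.4774, 0.1738, 0.0221]
orientation: [0.314, 3.124, 0.003]
contact_force: [-2.3, -0.9, 8.4]
grip_width: 0.0097
gripper_force: 80.8
side plate_center [(array([0.653, 0.038, 0.048]), 0.71)]
side knob_center [(array([0.655, 0.038, 0.049]), 0.69), (array([ 0.494, -0.227,  0.023]), 0.65)]
plate tilt 703 46.123473812164505
knob bottom z [0.0331 0.0347 0.0348 0.0349 0.0349 0.0353 0.0354 0.0356]
scene plate_center [(array([0.295, 0.351, 0.005]), 0.79), (array([0.656, 0.036, 0.053]), 0.58)]
scene knob_center [(array([ 0.49 , -0.225,  0.022]), 0.61), (array([0.479, 0.173, 0.053]), 0.5)]
plate tilt 445 47.37878454288416
knob bottom z [0.0351 0.0353 0.0356 0.0372 0.0373 0.0376 0.0379 0.038 ]
[np.float64(8.532754754270792), np.float64(0.02205654695405041), np.float64(8.80106533702667), np.float64(0.022066034901659697)] 23.175
```

```bash
python3 -c "
from bench import r
print(r.hand_in())"
```

```text
the job is handed in; nothing more can be done
None
```

The job is handed in at about 23 s, with no verdict returned: the teak plate leans released at about 47° against the turntable. The knob is home on the D-shaft flat to flat, still gripped at 80 N and pressed about 6.5 of the 8 mm (estimated from position and spring force).

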